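# Make up two sampling kits

### The arm

A 7-joint arm with a two-finger parallel gripper is mounted at the origin on a cart in front of the work surface, level with it; the furniture and walls round the work are solid. World frame = base frame: x ahead of the robot, y to its left, z up, the work surface at z = 0. Lengths are in m, angles in degrees, forces in N, time in s.
With the tool pointing down it reaches from about 0.4 to 0.85 m from the base axis. Payload 4.4 kg.
Tool frame: the origin (TCP) lies at the very end of the fingers, on their centre line; the grasp point (between the pads) lies 19 mm behind it; z points along the fingers, y is the line along which they close (so a half turn about z gives the same grasp; the last joint's range is limited). The gripper opens to 94 mm and grips with 3 to 60 N. Pads are 16 mm wide; open, the fingers measure 119 mm over their backs; the gripper's body (75 mm by 177 mm) begins 78 mm behind the grasp point.
Start: joints at [-76.478, 36.005, 2.206, 86.941, -1.547, 57.084, -1.146], TCP at [0.193, 0.621, 0.205] pointing down, gripper open.
Joint ranges: [-175.42, 175.42], [-21.48, 121.26], [-71.46, 75.88], [10.55, 141.38], [-63.04, 243.04], [13.31, 113.54], [-168.57, 168.57]. Speed limits (degrees/s): [147.25, 147.25, 180, 180, 180, 180, 180].

### API

Orientations are given as [roll, pitch, yaw] about the fixed x, y, z axes, in that order (R = Rz(yaw) Ry(pitch) Rx(roll)).
In Python, from station import bot gives the robot as it stands. The module is installed in compiled form; this text tells all that it offers.
- The arm moves only by the tool play_rows, never from a script. Its argument "increments" is text: rows parted by semicolons, each of 6 numbers parted by spaces: the shift along the world's x, y, z normalised to -1 to 1, where 1 is 0.15 m, then the turn, a rotation vector about the world's x, y, z normalised to -1 to 1, where 1 is 2 pi rad. In form: tx ty tz rx ry rz; .... A call has 1 to 12 rows; each row is the pose to reach, as a shift and turn from the pose commanded when the call began, turning the shorter way round; what a row does not reach only later rows make up. A row lasts 1/12 s, in which the tool goes at most 41.7 mm and 7.16 degrees, less where a joint would pass 70% of its speed; a pose out of reach is approached as far as the arm can. A call with a number of a shift or a turn outside -1 to 1 is refused whole. A call with a gripper value outside its range is refused whole. "claw" is the opening, from 0 (shut) to 1 (fully open), set as the call begins (left out, the last holds). The fingers move at their own pace and stop on an object; the grip force is fixed at half the most. Time passes only in rows, so rows that repeat a pose let the fingers close. It gives the time, the measured TCP pose, the force, the opening and the grip force at its end, in the units of the state.
- bot.observe(): the state, without advancing time (a new reading comes with each control period).
- bot.read_camera(name): name is "scene" or "side" or "wrist"; returns the picture (384x512x3 uint8, red, green, blue); there is no depth.
- bot.camera_info(name): a dict with "fx", "fy", "cx", "cy" (pixels), "distortion" ([k1, k2, p1, p2, k3] as OpenCV has them; the pictures are not rectified), "world_from_camera" (4x4, takes a point from camera to world coordinates). Camera axes: x right, y up, looking along -z (the intrinsics and any distortion apply to the point x, -y, -z); pixel columns grow to the right and rows downward; lengths in m; the calibration is good to about 2 mm. A picture is of the moment at which its call begins: read the wrist's pose just before it. camera_info takes no time and is no camera call; for the wrist camera it gives the pose at the moment of the call.
- bot.finish_job(): hands the job in; it is judged then, once.
The state is a dict: "time": time; "joint_positions": joint angles; "qd": joint speeds; "joint_efforts": joint torques, N m; "position": TCP position; "tool_rot": TCP orientation; "force": force on the tool from outside, world axes, zero at the start; "moment": the same for the moment, N m; "opening": opening from 0.0 (shut) to 1.0 (fully open); "gripper_force": force on a finger pad.
Only numpy, scipy, OpenCV 4.12 (cv2) and the standard library are available. Lean on these libraries where they do the work, as an engineer would, in place of code of your own. Each camera call takes 0.05 s, during which the arm holds its last target. There are 200 camera calls.

### The job

Make up the two sampling kits from the stock at the front of the bench: in the long tray the big brown bottle, the dropper bottle and one small vial, each in the recess of its size; in the short tray the timer lying flat in the square recess and the other small vial in the round one. Everything sits level on the floor of its recess, vials and bottles upright; leave the medium vial and the beaker standing where they are.

Things in the scene. Friction and masses are not known exactly. Their poses are not given: they have to be found in the camera images.
- vial_1_center (a point): one of two small screw-capped sample vials, alike in shape (cap and contents differ, which does not matter): 27 mm diameter glass body up to 39 mm, cap 23 mm in diameter above that, 57 mm tall, 20 g, standing. Its z axis points up. The point is on its axis, half-way up, 28.5 mm above its foot.
- vial_2_center (a point): one of two small screw-capped sample vials, alike in shape (cap and contents differ, which does not matter): 27 mm diameter glass body up to 39 mm, cap 23 mm in diameter above that, 57 mm tall, 20 g, standing. Its z axis points up. The point is on its axis, half-way up, 28.5 mm above its foot.
- dropper_center (a point): the dropper bottle: body 34 mm in diameter up to 62 mm, collar 24 mm in diameter up to 77 mm, black rubber bulb 13 mm in diameter on top, 102 mm tall, 70 g, standing. Its z axis points up. The point is on its axis, half-way up, 51 mm above its foot.
- bottle_center (a point): the big brown screw-capped bottle: body 52 mm in diameter up to 68 mm, cap 45 mm in diameter above that, 98 mm tall, 130 g, standing. Its z axis points up. The point is on its axis, half-way up, 49 mm above its foot.
- timer_center (a point): the white digital timer lying flat: a square 62 x 62 mm, 18 mm thick, 60 g, sides along its x and y axes. z points up. The point is its centre, 9 mm above its underside.
- tray_long: long grey kit tray, 84 (x) by 190 (y) mm, three round recesses on its line x = 0: for the big bottle 66 mm across at y = +52 mm, for the dropper bottle 48 mm across at y = -14 mm, for a small vial 41 mm across at y = -67 mm. Recesses dark-lined, 6 mm deep, floors 4 mm and tray top 10 mm above the bench. Thumb tab (34 mm wide, 5 mm high) at the -y end. Does not slide. Origin: centre of its underside; z up.
- tray_short: short grey kit tray, 92 (x) by 142 (y) mm, two recesses on its line x = 0: for the timer a square 76 x 76 mm at y = +24 mm, sides along the tray's axes; for a small vial a round one 41 mm across at y = -43 mm. Recesses dark-lined, 6 mm deep, floors 4 mm and tray top 10 mm above the bench. Thumb tab (34 mm wide, 5 mm high) at the -y end. Does not slide. Origin: centre of its underside; z up.
- vial_medium_center (a point): the medium screw-capped vial, which belongs to neither kit and stays where it is: 37 mm in diameter, black cap 32 mm in diameter from 48 mm up, 70 mm tall, standing. Its z axis points up. The point is on its axis, half-way up, 35 mm above its foot.
- clear_beaker_center (a point): the clear beaker, which belongs to neither kit and stays where it is: 56 mm in diameter at the rim, 70 mm tall, standing. Its z axis points up. The point is on its axis, half-way up, 35 mm above its foot.
Not all that is in view belongs to the job. There is more than one size of the part that bears timer_center; the job needs the larger.

How it is judged:
By the outcome, as a careful person would: the job done as asked, in the order asked, and still so for the second after the job is handed in, with the robot touching nothing.
It also fails if it takes over 136 s, if anything falls off the work surface, if the arm or the gripper's body presses on something with over 40 N, if the wrist force passes 120 N, or if a joint passes its speed limit or range.

## Working session

There is one attempt and no reset: what is moved stays moved. The work goes in short steps, Python scripts to look and compute and a tool call to move; the robot and the scene stay as the last step left them, time stands still between calls to the robot, and variables do not carry over. Pictures are saved under pics/ and viewed, at most 14 in all, crops included, and the job is handed in when it is done.

Besides the shell and the picture viewer there is one more tool, called after "Call:" in YAML: its name, and indented under it one key for each argument. play_rows: Moves the arm, as the interface text tells. Its arguments: {"type":"object","properties":{"increments":{"type":"string"},"claw":{"type":"number"}},"required":["increments"]}

```bash
mkdir -p pics; cat > h.py <<'E'
import numpy as np,cv2,json
from station import bot
def info(n):
    c=bot.camera_info(n);K=np.array([[c['fx'],0,c['cx']],[0,c['fy'],c['cy']],[0,0,1.]]);return K,np.array(c['distortion'],float),np.array(c['world_from_camera'])
def ray(n,uv,I=None):
    K,D,T=I or info(n)
    p=cv2.undistortPoints(np.array(uv,float).reshape(-1,1,2),K,D).reshape(-1,2)
    d=np.c_[p[:,0],-p[:,1],-np.ones(len(p))]@T[:3,:3].T
    return T[:3,3],d
def onplane(n,uv,z,I=None):
    o,d=ray(n,uv,I);return o+d*((z-o[2])/d[:,2])[:,None]
def proj(n,P,I=None):
    K,D,T=I or info(n)
    q=(np.array(P,float).reshape(-1,3)-T[:3,3])@T[:3,:3]
    q=q*[1,-1,-1]
    return cv2.projectPoints(q,np.zeros(3),np.zeros(3),K,D)[0].reshape(-1,2)
def snap(n,f):
    I=info(n);im=bot.read_camera(n);cv2.imwrite(f'pics/{f}.png',im[...,::-1]);np.savez(f'pics/{f}.npz',K=I[0],D=I[1],T=I[2]);return im,I
def load(f):
    z=np.load(f'pics/{f}.npz');return cv2.imread(f'pics/{f}.png'),(z['K'],z['D'],z['T'])
E
python3 - <<'E'
from h import *
s=bot.observe();print({k:s[k] for k in('time','position','tool_rot','opening')})
for n in('scene','side','wrist'):
    im,I=snap(n,n+'0');print(n,I[0][0,0],I[2].round(3).tolist())
a=cv2.imread('pics/scene0.png');b=cv2.imread('pics/side0.png')
cv2.imwrite('pics/s_big.png',cv2.resize(a,(800,600)));cv2.imwrite('pics/d_big.png',cv2.resize(b,(800,600)))
E
```

```text
{'time': 0.0, 'position': array([0.19295912, 0.61998518, 0.20457266]), 'tool_rot': array([-1.79892010e+02,  9.82656883e-04,  1.62710298e+02]), 'opening': 0.9971866371039678}
scene 393.7056370992287 [[0.629, 0.502, -0.594, -0.056], [-0.778, 0.404, -0.481, -0.491], [-0.002, 0.764, 0.645, 0.637], [0.0, 0.0, 0.0, 1.0]]
side 489.5521422551769 [[0.998, -0.05, 0.037, 0.566], [0.058, 0.528, -0.847, -1.014], [0.022, 0.848, 0.53, 0.658], [0.0, 0.0, 0.0, 1.0]]
wrist 332.07612031744196 [[0.297, -0.921, -0.253, 0.119], [0.955, 0.286, 0.08, 0.643], [-0.001, -0.265, 0.964, 0.385], [0.0, 0.0, 0.0, 1.0]]
```

View pics/s_big.png

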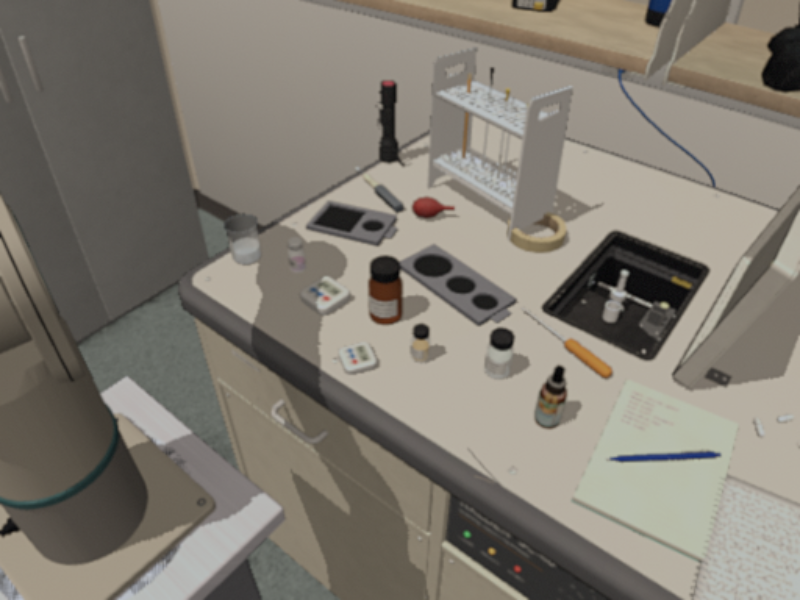

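View pics/d_big.png

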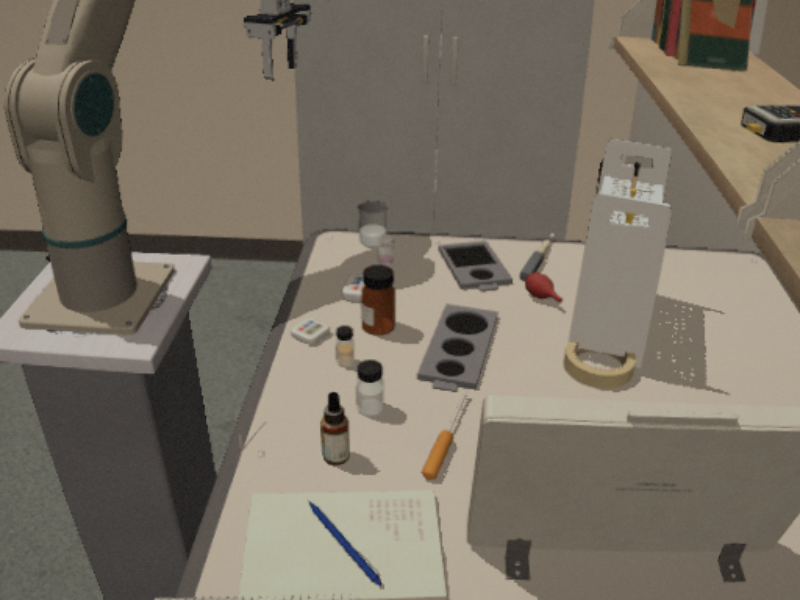

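The views show the brown bottle at scene (385,264), the dropper (559,370), the vials (421,329) and (295,240), the medium vial (502,336), the larger timer (325,293), the small timer (357,357), the long tray (458,283) and the short tray (352,222), all in 800x600 pixels.

```bash
python3 - <<'E'
from h import *
_,A=load('scene0');_,B=load('side0');k=1/1.5625
L={'bottle':((385,264),(378,272),.098),'drop':((559,370),(334,397),.102),'vA':((421,329),(345,330),.057),'vB':((295,240),(386,240),.057),'med':((502,336),(370,368),.07),'beak':((241,225),(372,206),.07),
'timL':((326,291),(355,288),.018),'timS':((357,355),(311,331),.015),
'l1':((433,265),(467,322),.01),'l2':((461,285),(458,346),.01),'l3':((485,301),(450,368),.01),'sq':((339,218),(470,254),.01),'rd':((373,226),(482,273),.01)}
for n,(a,b,z) in L.items():
    pa=onplane('',[np.array(a)*k],z,A)[0];pb=onplane('',[np.array(b)*k],z,B)[0]
    print(n,pa[:2].round(3),pb[:2].round(3))
E
```

```text
bottle [ 0.474 -0.044] [ 0.475 -0.048]
drop [ 0.442 -0.335] [ 0.452 -0.343]
vA [ 0.434 -0.139] [ 0.438 -0.142]
vB [0.472 0.145] [0.471 0.132]
med [ 0.479 -0.238] [ 0.483 -0.243]
beak [0.434 0.231] [0.437 0.237]
timL [0.442 0.051] [0.43  0.035]
timS [ 0.372 -0.076] [ 0.379 -0.088]
l1 [ 0.608 -0.034] [ 0.61  -0.035]
l2 [ 0.594 -0.099] [ 0.597 -0.1  ]
l3 [ 0.585 -0.15 ] [ 0.586 -0.154]
sq [0.613 0.183] [0.617 0.184]
rd [0.632 0.117] [0.637 0.118]
```

Call:
play_rows:
  increments: "0.436 -0.853 0.1 0 0 -0.0404;0.436 -0.853 0.1 0 0 -0.0404;0.436 -0.853 0.1 0 0 -0.0404;0.436 -0.853 0.1 0 0 -0.0404;0.436 -0.853 0.1 0 0 -0.0404"
  claw: 1

```text
time: 0.57
position: [0.2623, 0.4876, 0.2211]
tool_rot: [-179.9, 0.2, 147.7]
force: [-0.0, -0.9, 0.1]
opening: 1.001
gripper_force: 0.0
```

Call:
play_rows:
  increments: "0.436 -0.853 0.1 0 0 -0.0404;0.436 -0.853 0.1 0 0 -0.0404;0.436 -0.853 0.1 0 0 -0.0404;0.436 -0.853 0.1 0 0 -0.0404;0.436 -0.853 0.1 0 0 -0.0404"

```text
time: 0.98
position: [0.3265, 0.3608, 0.236]
tool_rot: [180.0, 0.1, 133.2]
force: [-0.1, 0.0, 0.1]
opening: 1.002
gripper_force: 0.0
```

Call:
play_rows:
  increments: "0.436 -0.853 0.1 0 0 -0.0404;0.436 -0.853 0.1 0 0 -0.0404;0.436 -0.853 0.1 0 0 -0.0404;0.436 -0.853 0.1 0 0 -0.0404;0.436 -0.853 0.1 0 0 -0.0404"

```text
time: 1.4
position: [0.3917, 0.2341, 0.251]
tool_rot: [179.9, 0.1, 118.7]
force: [-0.5, 0.4, 0.4]
opening: 0.997
gripper_force: 0.0
```

Call:
play_rows:
  increments: "0.436 -0.853 0.05 0 0 -0.0404;0.436 -0.853 0.05 0 0 -0.0404;0.436 -0.853 0.05 0 0 -0.0404;0.436 -0.853 0.05 0 0 -0.0404;0.436 -0.853 0.05 0 0 -0.0404"

```text
time: 1.82
position: [0.4571, 0.1067, 0.2582]
tool_rot: [179.9, 0.1, 104.3]
force: [0.1, 0.4, -0.1]
opening: 1.001
gripper_force: 0.0
```

Call:
play_rows:
  increments: "0.436 -0.853 0 0 0 -0.0404;0.436 -0.853 0 0 0 -0.0404;0.436 -0.853 0 0 0 -0.0404;0.436 -0.853 0 0 0 -0.0404;0.436 -0.853 0 0 0 -0.0404;0.436 -0.853 0 0 0 -0.0404;0.436 -0.853 0 0 0 -0.0404;0.436 -0.853 0 0 0 -0.0404"

```text
time: 2.48
position: [0.5197, -0.0159, 0.2576]
tool_rot: [-179.9, -0.1, 90.2]
force: [-0.1, -0.1, 0.3]
opening: 1.005
gripper_force: 0.0
```

```bash
python3 - <<'E'
from h import *
s=bot.observe();print({k:s[k] for k in('time','position','tool_rot')})
im,I=snap('wrist','w1');cv2.imwrite('pics/w1b.png',cv2.resize(im[...,::-1],(800,600)))
E
```

```text
{'time': 2.4833, 'position': array([ 0.51973723, -0.01588669,  0.25757051]), 'tool_rot': array([-1.79937053e+02, -9.16441519e-02,  9.02354978e+01])}
```

View pics/w1b.png

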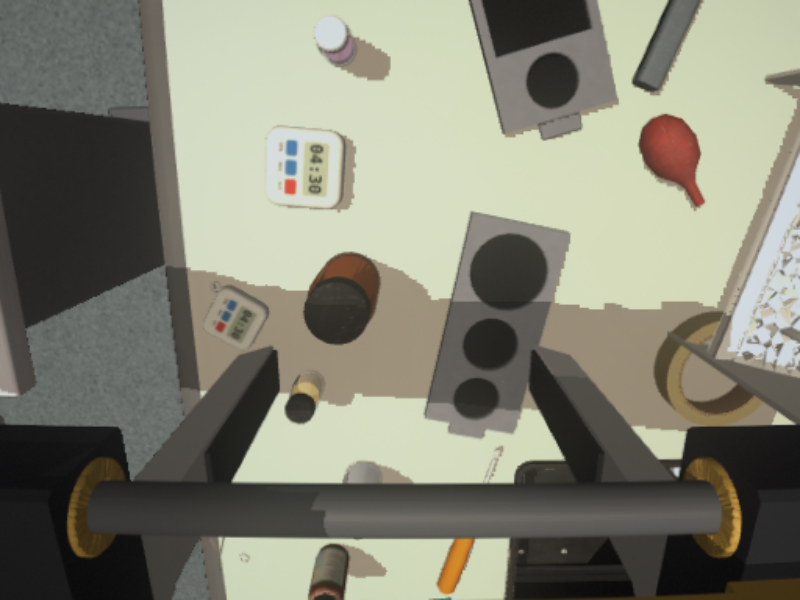

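The picture shows the bottle cap at (336,311), the vial caps at (300,407) and (332,33), the timer centred at (305,167), and the long tray's recesses at (508,271), (490,344) and (475,398). The short tray's round recess is at (552,80).

```bash
python3 - <<'E'
from h import *
im,I=load('w1');g=im.max(2)
k=1/1.5625
def blob(mask,c,z,n,square=False):
    c=(np.array(c)*k).astype(int)
    nl,lab=cv2.connectedComponents(mask.astype(np.uint8))
    l=lab[c[1],c[0]]
    if l==0: print(n,'miss',im[c[1],c[0]]);return
    cs,_=cv2.findContours((lab==l).astype(np.uint8),cv2.RETR_EXTERNAL,cv2.CHAIN_APPROX_NONE)
    ct=max(cs,key=cv2.contourArea).reshape(-1,2)
    P=onplane('',ct,z,I)[:,:2]*1000
    P=P.astype(np.float32)
    if square: r=cv2.minAreaRect(P);print(n,np.round(r[0],1),np.round(r[1],1),round(r[2],1))
    else: e=cv2.fitEllipse(P);print(n,np.round(e[0],1),np.round(e[1],1))
dark=g<62
for n,c,z in [('l1',(508,271),.0085),('l2',(490,344),.0085),('l3',(475,398),.0085),('rd',(552,80),.0085),('bottle',(336,315),.098),('vAcap',(300,408),.057)]: blob(dark,c,z,n)
hsv=cv2.cvtColor(im,cv2.COLOR_BGR2HSV)
w=(hsv[...,1]<38)&(hsv[...,2]>150)
blob(w,(276,185),.018,'timer',True)
blob(w,(332,30),.057,'vBcap')
print(onplane('',np.array([(336,311)])*k,.098,I).round(4),onplane('',np.array([(300,407)])*k,.057,I).round(4),onplane('',np.array([(332,31)])*k,.057,I).round(4))
print(onplane('',np.array([(270,127),(343,130),(342,208),(268,203)])*k,.018,I).round(4))
E
```

```text
l1 [607.4 -33.5] [62.3 63.4]
l2 [595.3 -98. ] [46.4 46.7]
l3 [ 584.9 -149.5] [37.2 39.3]
rd [633.9 120.6] [38.3 39.3]
bottle [473.3 -41.2] [43.2 47.5]
vAcap [ 435.1 -134.4] [20.2 23.7]
timer [540.8  61. ] [229.7 418.8] 86.8
vBcap [506.1  55.3] [206.6 398.5]
[[ 0.4729 -0.0415  0.098 ]] [[ 0.4355 -0.1355  0.057 ]] [[0.4697 0.1442 0.057 ]]
[[0.4146 0.0834 0.018 ]
 [0.4715 0.0811 0.018 ]
 [0.4693 0.0208 0.018 ]
 [0.4098 0.0247 0.018 ]]
```

Call:
play_rows:
  increments: "-0.31 -0.18 -0.2 0 0 0;-0.31 -0.18 -0.4 0 0 0;-0.31 -0.18 -0.6 0 0 0;-0.31 -0.18 -0.8 0 0 0;-0.31 -0.18 -0.8 0 0 0"

```text
time: 2.95
position: [0.4698, -0.0441, 0.1342]
tool_rot: [-179.5, -0.1, 90.1]
force: [-0.6, 1.1, -0.0]
opening: 0.999
gripper_force: 0.0
```

Call:
play_rows:
  increments: "0 0 -0.2 0 0 0;0 0 -0.4 0 0 0;0 0 -0.6 0 0 0;0 0 -0.79 0 0 0;0 0 -0.79 0 0 0;0 0 -0.79 0 0 0"

```text
time: 3.45
position: [0.4738, -0.0454, 0.0199]
tool_rot: [-179.9, -0.1, 90.0]
force: [0.8, 0.1, 0.9]
opening: 0.999
gripper_force: 0.0
```

Call:
play_rows:
  increments: "0 0 0 0 0 0;0 0 0 0 0 0;0 0 0 0 0 0;0 0 0 0 0 0;0 0 0 0 0 0;0 0 0 0 0 0;0 0 0 0 0 0;0 0 0 0 0 0;0 0 0 0 0 0;0 0 0 0 0 0"
  claw: 0

```text
time: 4.28
position: [0.4736, -0.046, 0.0198]
tool_rot: [-180.0, -0.0, 90.0]
force: [-1.2, 0.4, 6.4]
opening: 0.551
gripper_force: 30.0
```

Call:
play_rows:
  increments: "0 0 0.2 0 0 0;0 0 0.35 0 0 0;0.2 0.02 0.35 0 0 0;0.4 0.04 0.35 0 0 0;0.6 0.06 0.35 0 0 0;0.8 0.06 0.35 0 0 0;0.893 0.06 0.35 0 0 0;0.893 0.06 0.35 0 0 0;0.893 0.06 0.35 0 0 0"

```text
time: 5.03
position: [0.6068, -0.0371, 0.0711]
tool_rot: [-179.9, 0.0, 90.0]
force: [-0.6, 0.4, -2.2]
opening: 0.551
gripper_force: 30.0
```

```bash
python3 - <<'E'
from h import *
im,I=snap('wrist','w2');cv2.imwrite('pics/w2b.png',cv2.resize(im[...,::-1],(800,600)))
E
```

```text
(no output)
```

View pics/w2b.png

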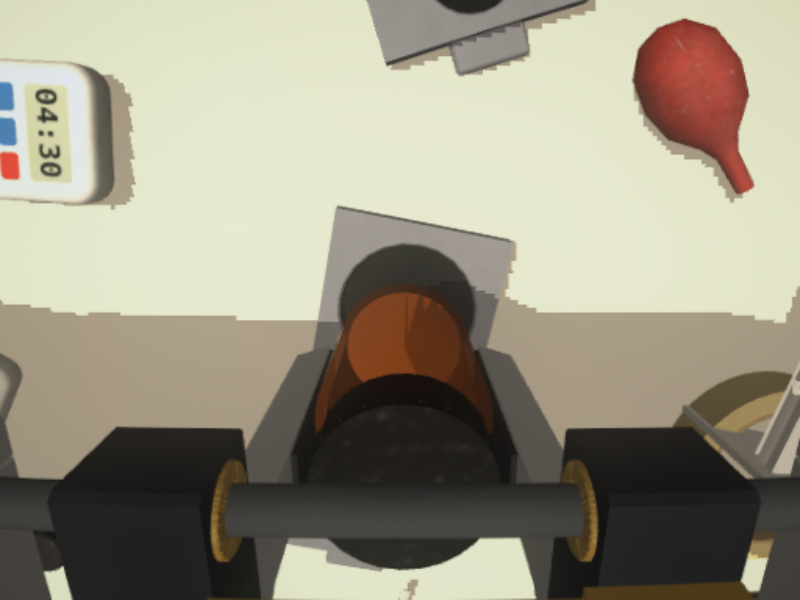

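The bottle hangs over its recess: the recess's far edge is at (407,244) and the bottle's foot has its far edge at (405,288), with about 51 mm between them in height.

```bash
python3 - <<'E'
from h import *
_,I=load('w2');k=1/1.5625
a=onplane('',np.array([(407,244),(340,300),(475,300)])*k,.01,I);b=onplane('',np.array([(405,288),(437,556/1.0)])*k,.051,I)
print(a.round(4),b.round(4))
# circle R=33 from far edge, foot R=26
print('recess',a[0]-[0,.033,0],'foot',b[0]-[0,.026,0])
E
```

```text
[[ 6.077e-01 -1.000e-04  1.000e-02]
 [ 5.753e-01 -2.750e-02  1.000e-02]
 [ 6.406e-01 -2.740e-02  1.000e-02]] [[ 0.6067 -0.011   0.051 ]
 [ 0.622  -0.1415  0.051 ]]
recess [ 0.60767574 -0.0331268   0.01      ] foot [ 0.60670506 -0.03701305  0.051     ]
```

Call:
play_rows:
  increments: "0.007 0.027 0 0 0 0;0.007 0.027 -0.1 0 0 0;0.007 0.027 -0.2 0 0 0;0.007 0.027 -0.28 0 0 0;0.007 0.027 -0.313 0 0 0;0.007 0.027 -0.313 0 0 0;0.007 0.027 -0.313 0 0 0"

```text
time: 5.67
position: [0.6083, -0.0332, 0.025]
tool_rot: [-180.0, -0.0, 90.0]
force: [-0.3, -0.5, -1.6]
opening: 0.55
gripper_force: 30.0
```

Call:
play_rows:
  increments: "0 0 0 0 0 0;0 0 0 0 0 0;0 0 0 0 0 0;0 0 0 0 0 0;0 0 0 0 0 0;0 0 0.2 0 0 0;0 0 0.4 0 0 0;0 0 0.6 0 0 0;0 0 0.8 0 0 0;0 0 0.9 0 0 0;0 0 0.9 0 0 0"
  claw: 0.9

```text
time: 6.58
position: [0.6114, -0.0336, 0.1641]
tool_rot: [179.6, 0.0, 90.0]
force: [1.1, 0.1, -0.1]
opening: 0.897
gripper_force: 0.0
```

Call:
play_rows:
  increments: "-0.1 -0.3 0.27 0 0 0;-0.36 -0.79 0.27 0 0 0;-0.36 -0.79 0.27 0 0 0;-0.36 -0.79 0.27 0 0 0;-0.36 -0.79 0.27 0 0 0"

```text
time: 7.0
position: [0.5518, -0.1574, 0.2007]
tool_rot: [-179.9, 0.2, 89.5]
force: [0.3, 0.0, 0.5]
opening: 0.901
gripper_force: 0.0
```

Call:
play_rows:
  increments: "-0.36 -0.79 0.27 0 0 0;-0.36 -0.79 0.27 0 0 0;-0.36 -0.79 0.27 0 0 0;-0.36 -0.79 0.27 0 0 0;-0.36 -0.79 0.27 0 0 0;-0.36 -0.79 0.27 0 0 0;-0.36 -0.79 0.27 0 0 0"

```text
time: 7.58
position: [0.5017, -0.267, 0.2397]
tool_rot: [-179.9, -0.2, 90.2]
force: [-0.0, 0.2, 0.0]
opening: 0.9
gripper_force: 0.0
```

```bash
python3 - <<'E'
from h import *
s=bot.observe();print({k:s[k] for k in('time','position','tool_rot')})
im,I=snap('wrist','w3');cv2.imwrite('pics/w3b.png',cv2.resize(im[...,::-1],(800,600)))
print(proj('',[[.447,-.34,.102],[.447,-.34,0]],I)*1.5625)
E
```

```text
{'time': 7.5833, 'position': array([ 0.50166699, -0.26703463,  0.239654  ]), 'tool_rot': array([-1.79930680e+02, -1.54974182e-01,  9.01784717e+01])}
[[322.58943972 388.36003617]
 [340.46301104 337.30238941]]
```

View pics/w3b.png

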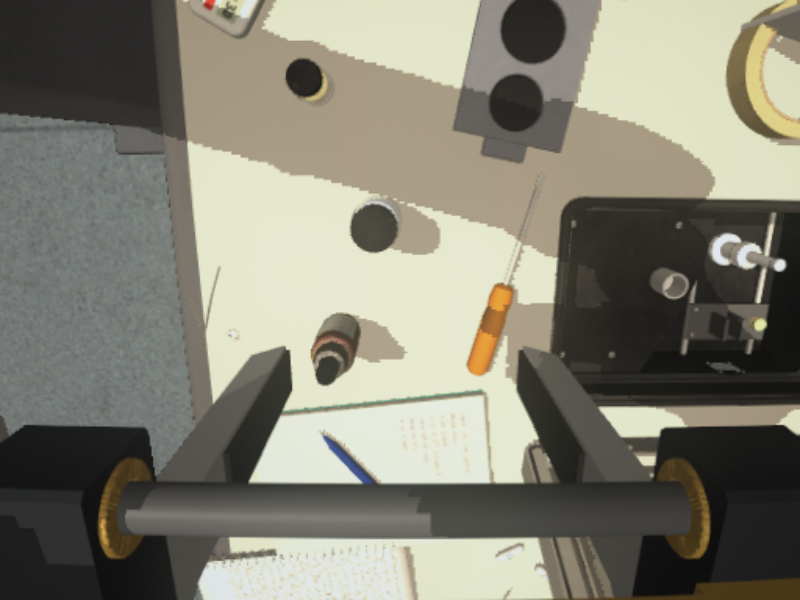

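The dropper's bulb top is at (326,371) and its collar at (330,352). Vial A's cap is at (304,77), the medium vial's cap at (374,227), and the long tray's round recesses at (533,30) and (516,103).

```bash
python3 - <<'E'
from h import *
_,I=load('w3');k=1/1.5625
for n,p,z in [('bulb',(326,371),.100),('collar',(332,351),.077),('vA',(304,77),.057),('med',(374,227),.07),('l2',(533,30),.01),('l3',(516,103),.01)]: print(n,onplane('',np.array([p])*k,z,I)[0].round(4))
E
```

```text
bulb [ 0.4494 -0.3283  0.1   ]
collar [ 0.4506 -0.3229  0.077 ]
vA [ 0.4349 -0.1388  0.057 ]
med [ 0.4808 -0.2361  0.07  ]
l2 [ 0.5949 -0.0986  0.01  ]
l3 [ 0.5849 -0.1499  0.01  ]
```

Call:
play_rows:
  increments: "-0.2 -0.2 -0.2 0 0 0;-0.345 -0.393 -0.4 0 0 0;-0.345 -0.393 -0.6 0 0 0;-0.345 -0.393 -0.73 0 0 0;-0.345 -0.393 -0.73 0 0 0;-0.345 -0.393 -0.73 0 0 0"

```text
time: 8.13
position: [0.4495, -0.3269, 0.1304]
tool_rot: [-179.9, -0.1, 90.1]
force: [-0.1, 0.3, -0.2]
opening: 0.899
gripper_force: 0.0
```

Call:
play_rows:
  increments: "0 0 -0.2 0 0 0;0 0 -0.4 0 0 0;0 0 -0.6 0 0 0;0 0 -0.72 0 0 0;0 0 -0.72 0 0 0;0 0 -0.72 0 0 0"

```text
time: 8.63
position: [0.4505, -0.3284, 0.0243]
tool_rot: [179.9, 0.0, 90.1]
force: [-0.5, -0.6, -0.7]
opening: 0.897
gripper_force: 0.0
```

Call:
play_rows:
  increments: "0 0 0 0 0 0;0 0 0 0 0 0;0 0 0 0 0 0;0 0 0 0 0 0;0 0 0 0 0 0;0 0 0 0 0 0;0 0 0 0 0 0;0 0 0 0 0 0;0 0 0 0 0 0;0 0 0 0 0 0;0 0 0 0 0 0;0 0 0 0 0 0"
  claw: 0

```text
time: 9.63
position: [0.4489, -0.329, 0.0235]
tool_rot: [-180.0, -0.0, 90.0]
force: [-0.3, 0.2, 0.8]
opening: 0.337
gripper_force: 30.0
```

```bash
python3 - <<'E'
from h import *
im,I=snap('wrist','w4');a,A=snap('side','s4')
c=np.hstack([cv2.resize(im[130:384,130:384,::-1],(400,400)),cv2.resize(a[220:320,170:270,::-1],(400,400))])
cv2.imwrite('pics/w4b.png',c)
E
```

```text
(no output)
```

View pics/w4b.png

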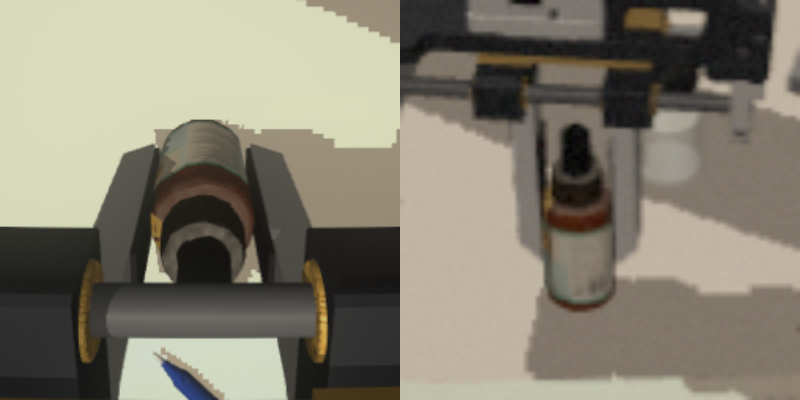

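The wrist view shows the foot's far edge at crop (203,121), and the side view shows its near edge at crop (180,307). The body seems to stand to the -y side of the pads.

```bash
python3 - <<'E'
from h import *
_,I=load('w4');_,A=load('s4')
s=254/400
p=onplane('',[[130+203*s,130+121*s]],0.001,I)[0];q=onplane('',[[170+180*.25,220+307*.25]],0.001,A)[0]
print(p,q,'centres',p[1]-.017,q[1]+.017)
_,J=load('w3');k=1/1.5625
r=onplane('',np.array([(346,314)])*k,.0,J)[0];print(r)
E
```

```text
[ 0.44863237 -0.31847861  0.001     ] [ 0.45145025 -0.3474462   0.001     ] centres -0.3354786133516445 -0.33044620321501617
[ 0.45230311 -0.31906731  0.        ]
```

Call:
play_rows:
  increments: "0 0 0 0 0 0;0 0 0 0 0 0;0 0 0 0 0 0;0 -0.035 0 0 0 0;0 -0.035 0 0 0 0;0 -0.035 0 0 0 0;0 -0.035 0 0 0 0"
  claw: 0.6

```text
time: 10.32
position: [0.4489, -0.3344, 0.0235]
tool_rot: [-180.0, -0.0, 90.0]
force: [0.9, 0.0, -0.6]
opening: 0.598
gripper_force: 0.0
```

Call:
play_rows:
  increments: "0 0 0 0 0 0;0 0 0 0 0 0;0 0 0 0 0 0;0 0 0 0 0 0;0 0 0 0 0 0;0 0 0 0 0 0;0 0 0 0 0 0;0 0 0 0 0 0;0 0 0 0 0 0"
  claw: 0

```text
time: 11.07
position: [0.4489, -0.3342, 0.0235]
tool_rot: [-180.0, -0.0, 90.0]
force: [0.1, 0.7, -0.6]
opening: 0.336
gripper_force: 30.0
```

Call:
play_rows:
  increments: "0 0 0.25 0 0 0;0 0 0.5 0 0 0;0 0 0.6 0 0 0;0.2 0.1 0.6 0 0 0;0.4 0.2 0.6 0 0 0;0.6 0.3 0.6 0 0 0;0.8 0.4 0.6 0 0 0;0.973 0.6 0.6 0 0 0;0.973 0.6 0.6 0 0 0"

```text
time: 11.82
position: [0.6018, -0.2346, 0.1125]
tool_rot: [179.8, -0.3, 90.6]
force: [0.8, 1.9, -1.3]
opening: 0.335
gripper_force: 30.0
```

Call:
play_rows:
  increments: "0 0.24 0 0 0 0;0 0.48 0 0 0 0;0 0.72 0 0 0 0;0 0.96 0 0 0 0;0 0.97 -0.2 0 0 0;0 0.97 -0.3 0 0 0;0 0.97 -0.3 0 0 0;0 0.97 -0.3 0 0 0"

```text
time: 12.48
position: [0.5941, -0.099, 0.0681]
tool_rot: [-179.9, 0.0, 90.0]
force: [0.9, -1.6, -1.0]
opening: 0.341
gripper_force: 30.0
```

```bash
python3 - <<'E'
from h import *
s=bot.observe();print(s['position'])
im,I=snap('wrist','w5');cv2.imwrite('pics/w5b.png',cv2.resize(im[...,::-1],(800,600)))
E
```

```text
[ 0.59410669 -0.09897466  0.0680635 ]
```

View pics/w5b.png

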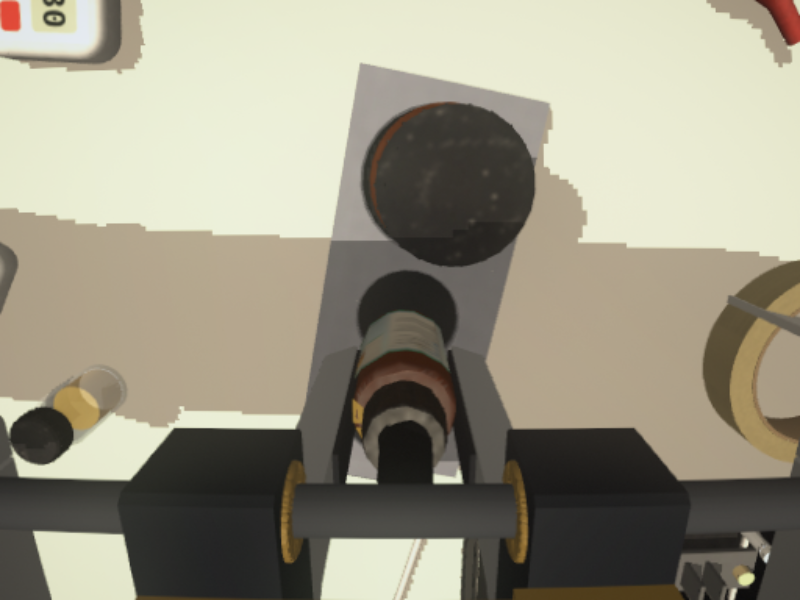

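The bottle stands in its recess. The dropper's foot has its far edge at (406,311), and its recess runs from far edge (407,271) to the sides at 359 and 457.

```bash
python3 - <<'E'
from h import *
_,I=load('w5');k=1/1.5625
a=onplane('',np.array([(407,271),(359,313),(457,313)])*k,.01,I);b=onplane('',np.array([(406,311),(360,345),(449,345)])*k,.0446,I)
print(a.round(4).tolist(),b.round(4).tolist(),'rec',a[0][1]-.024,(a[1]+a[2])[0]/2,'foot',b[0][1]-.017,b[0][0])
E
```

```text
[[0.595, -0.0743, 0.01], [0.572, -0.095, 0.01], [0.6191, -0.095, 0.01]] [[0.5944, -0.0835, 0.0446], [0.5752, -0.0984, 0.0446], [0.6124, -0.0984, 0.0446]] rec -0.098319341597393 0.5955183971743947 foot -0.10050035590195411 0.5944304071130853
```

Call:
play_rows:
  increments: "0.007 0.015 -0.05 0 0 0;0.007 0.015 -0.15 0 0 0;0.007 0.015 -0.22 0 0 0;0.007 0.015 -0.267 0 0 0;0.007 0.015 -0.267 0 0 0;0.007 0.015 -0.267 0 0 0"

```text
time: 13.03
position: [0.5959, -0.0969, 0.0283]
tool_rot: [-180.0, 0.0, 90.0]
force: [-1.4, 0.2, -0.4]
opening: 0.337
gripper_force: 30.0
```

Call:
play_rows:
  increments: "0 0 0 0 0 0;0 0 0 0 0 0;0 0 0 0 0 0;0 0 0 0 0 0;0 0 0.2 0 0 0;0 0 0.4 0 0 0;0 0 0.6 0 0 0;0 0 0.8 0 0 0;0 0 0.9 0 0 0;0 0 0.9 0 0 0;0 0 0.9 0 0 0"
  claw: 0.65

```text
time: 13.95
position: [0.5963, -0.0964, 0.1641]
tool_rot: [179.9, -0.0, 90.0]
force: [-0.7, -0.5, -0.9]
opening: 0.65
gripper_force: 0.0
```

Call:
play_rows:
  increments: "-0.25 -0.05 0 0 0 0;-0.5 -0.15 0 0 0 0;-0.75 -0.273 -0.1 0 0 0;-1 -0.273 -0.3 0 0 0;-1 -0.273 -0.3 0 0 0;-1 -0.273 -0.3 0 0 0"

```text
time: 14.45
position: [0.4407, -0.1366, 0.1161]
tool_rot: [-179.5, -0.1, 89.8]
force: [0.1, -0.2, -0.2]
opening: 0.651
gripper_force: 0.0
```

Call:
play_rows:
  increments: "-0.07 0 -0.1 0 0 0;-0.07 0 -0.3 0 0 0;-0.07 0 -0.5 0 0 0;-0.07 0 -0.65 0 0 0;-0.07 0 -0.707 0 0 0;-0.07 0 -0.707 0 0 0;-0.07 0 -0.707 0 0 0"

```text
time: 15.03
position: [0.4363, -0.1375, 0.0123]
tool_rot: [180.0, -0.0, 90.0]
force: [-0.6, -1.3, 0.9]
opening: 0.649
gripper_force: 0.0
```

Call:
play_rows:
  increments: "0 0 0 0 0 0;0 0 0 0 0 0;0 0 0 0 0 0;0 0 0 0 0 0;0 0 0 0 0 0;0 0 0 0 0 0;0 0 0 0 0 0;0 0 0 0 0 0;0 0 0 0 0 0"
  claw: 0

```text
time: 15.78
position: [0.4357, -0.1375, 0.0128]
tool_rot: [180.0, -0.0, 90.0]
force: [0.0, 1.1, 6.1]
opening: 0.282
gripper_force: 30.0
```

Call:
play_rows:
  increments: "0 0 0.2 0 0 0;0 0 0.35 0 0 0;0.2 0 0.35 0 0 0;0.4 0 0.35 0 0 0;0.6 -0.08 0.35 0 0 0;0.8 -0.08 0.35 0 0 0;0.99 -0.08 0.35 0 0 0;0.99 -0.08 0.35 0 0 0;0.99 -0.08 0.35 0 0 0;0.99 -0.08 0.35 0 0 0"

```text
time: 16.62
position: [0.5823, -0.1494, 0.0643]
tool_rot: [-179.9, -0.0, 90.0]
force: [-0.5, 0.7, -0.6]
opening: 0.284
gripper_force: 30.0
```

```bash
python3 - <<'E'
from h import *
s=bot.observe();print(s['position'])
im,I=snap('wrist','w6');cv2.imwrite('pics/w6b.png',cv2.resize(im[...,::-1],(800,600)))
E
```

```text
[ 0.58231725 -0.14938367  0.06434622]
```

View pics/w6b.png

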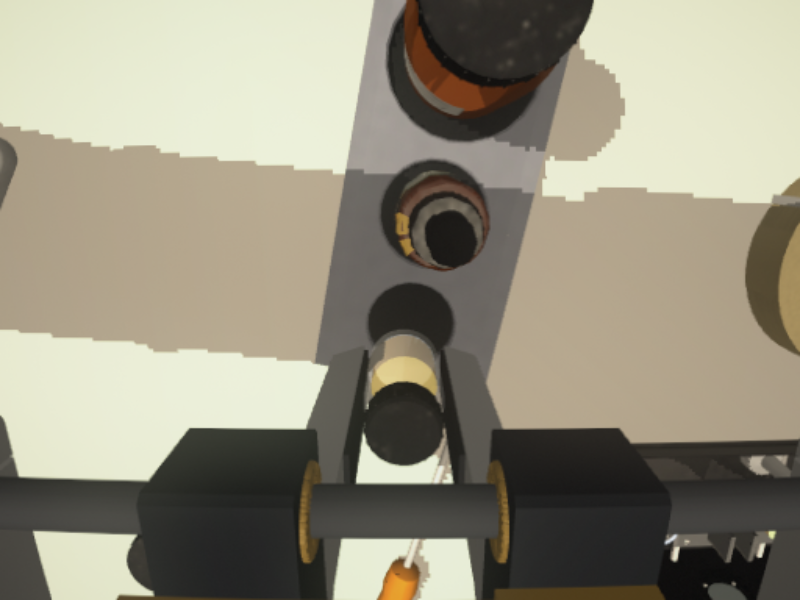

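The bottle and dropper both stand in their recesses. The vial's recess has its far edge at (410,283) and sides at 368 and 453, and the vial's foot has its far edge at (404,333).

```bash
python3 - <<'E'
from h import *
_,I=load('w6');k=1/1.5625
z=.0643-.0128
a=onplane('',np.array([(410,283),(368,322),(453,322)])*k,.01,I);b=onplane('',np.array([(404,333)])*k,z,I)
print(a.round(4).tolist(),'rec',a[0][1]-.0205,(a[1]+a[2])[0]/2,'foot',b[0][1]-.0135,b[0][0])
E
```

```text
[[0.5846, -0.1296, 0.01], [0.5646, -0.1487, 0.01], [0.6051, -0.1487, 0.01]] rec -0.15009117653967438 0.5848601304638379 foot -0.153234438318054 0.5818116210729727
```

Call:
play_rows:
  increments: "0.02 0.02 0 0 0 0;0.02 0.02 -0.1 0 0 0;0.02 0.02 -0.2 0 0 0;0.02 0.02 -0.28 0 0 0;0.02 0.02 -0.313 0 0 0;0.02 0.02 -0.313 0 0 0;0.02 0.02 -0.313 0 0 0"

```text
time: 17.25
position: [0.5867, -0.1466, 0.018]
tool_rot: [-180.0, -0.0, 90.0]
force: [0.4, -0.2, 0.1]
opening: 0.279
gripper_force: 30.0
```

Call:
play_rows:
  increments: "0 0 0 0 0 0;0 0 0 0 0 0;0 0 0 0 0 0;0 0 0 0 0 0;0 0 0.2 0 0 0;0 0 0.4 0 0 0;0 0 0.6 0 0 0;0 0 0.8 0 0 0;0 0 0.95 0 0 0;0 0 0.95 0 0 0"
  claw: 0.55

```text
time: 18.08
position: [0.5899, -0.1478, 0.1656]
tool_rot: [179.5, 0.1, 90.0]
force: [0.2, -0.1, 0.3]
opening: 0.552
gripper_force: 0.0
```

Call:
play_rows:
  increments: "-0.25 0.2 0 0 0 -0.0083;-0.5 0.4 0 0 0 -0.0083;-0.5 0.667 0 0 0 -0.0083;-0.5 0.667 0 0 0 -0.0083;-0.5 0.667 0 0 0 -0.0083"
  claw: 1

```text
time: 18.5
position: [0.511, -0.0423, 0.1599]
tool_rot: [-179.9, -0.1, 87.3]
force: [-0.1, -0.4, -0.1]
opening: 0.869
gripper_force: 0.0
```

Call:
play_rows:
  increments: "-0.23 0.333 0 0 0 0;-0.467 0.667 0 0 0 0;-0.467 0.667 -0.2 0 0 0;-0.467 0.667 -0.4 0 0 0;-0.467 0.667 -0.5 0 0 0;-0.467 0.667 -0.5 0 0 0;-0.467 0.667 -0.5 0 0 0"

```text
time: 19.08
position: [0.4425, 0.0521, 0.0851]
tool_rot: [-180.0, 0.1, 86.9]
force: [0.3, -0.2, 0.2]
opening: 0.999
gripper_force: 0.0
```

Call:
play_rows:
  increments: "-0.005 0 -0.2 0 0 0;-0.005 0 -0.35 0 0 0;-0.005 0 -0.47 0 0 0;-0.005 0 -0.533 0 0 0;-0.005 0 -0.533 0 0 0;-0.005 0 -0.533 0 0 0"

```text
time: 19.58
position: [0.4426, 0.0525, 0.0061]
tool_rot: [179.9, 0.0, 86.9]
force: [1.3, 0.5, -0.1]
opening: 0.998
gripper_force: 0.0
```

Call:
play_rows:
  increments: "0 0 0 0 0 0;0 0 0 0 0 0;0 0 0 0 0 0;0 0 0 0 0 0;0 0 0 0 0 0;0 0 0 0 0 0;0 0 0 0 0 0;0 0 0 0 0 0"
  claw: 0

```text
time: 20.25
position: [0.4411, 0.0538, 0.0059]
tool_rot: [180.0, -0.0, 87.0]
force: [-1.7, 0.7, 5.7]
opening: 0.653
gripper_force: 29.9
```

Call:
play_rows:
  increments: "0 0 0.2 0 0 0;0 0 0.4 0 0 0;0 0 0.6 0 0 0;0.2 0.15 0.6 0 0 0.019;0.4 0.3 0.6 0 0 0.038;0.5 0.4 0.6 0 0 0.055;0.5 0.4 0.6 0 0 0.055;0.5 0.4 0.6 0 0 0.055"

```text
time: 20.92
position: [0.5162, 0.1145, 0.0951]
tool_rot: [-180.0, -0.0, 106.9]
force: [0.3, -1.2, -0.5]
opening: 0.657
gripper_force: 29.9
```

Call:
play_rows:
  increments: "0.22 0.16 0 0 0 0;0.44 0.32 0 0 0 0;0.657 0.473 -0.1 0 0 0;0.657 0.473 -0.25 0 0 0;0.657 0.473 -0.35 0 0 0;0.657 0.473 -0.35 0 0 0;0.657 0.473 -0.35 0 0 0;0.657 0.473 -0.35 0 0 0"

```text
time: 21.58
position: [0.6145, 0.1833, 0.0438]
tool_rot: [-180.0, 0.0, 106.7]
force: [0.5, 0.5, -0.3]
opening: 0.656
gripper_force: 29.9
```

```bash
python3 - <<'E'
from h import *
s=bot.observe();print(s['position'],s['tool_rot'],s['opening'])
im,I=snap('wrist','w7');cv2.imwrite('pics/w7b.png',cv2.resize(im[...,::-1],(800,600)))
E
```

```text
[0.61453469 0.18334929 0.04376008] [-1.79997888e+02  3.47958829e-02  1.06683651e+02] 0.6564595966801393
```

View pics/w7b.png

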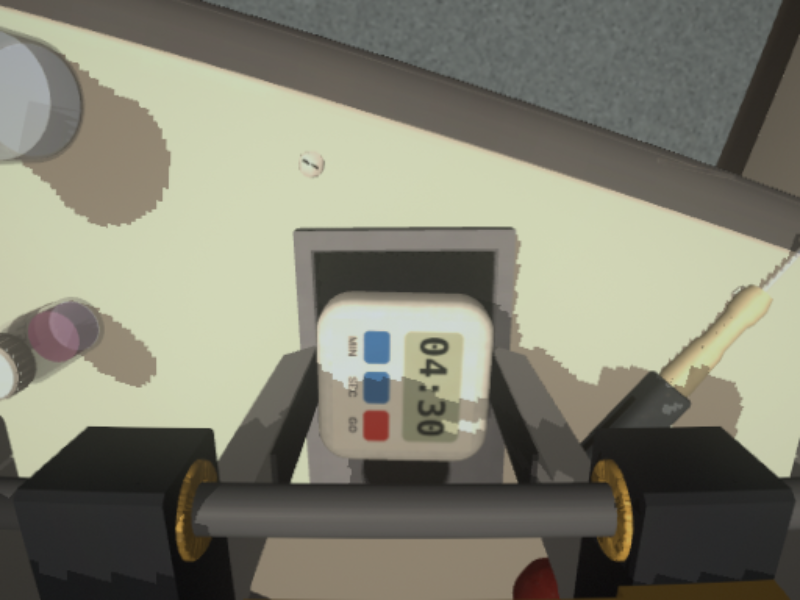

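The timer is square with the tray. The recess's far edge runs from (313,251) to (497,249), and the timer's top far edge is at row 292 with sides at 318 and 493.

```bash
python3 - <<'E'
from h import *
_,I=load('w7');k=1/1.5625
a=onplane('',np.array([(313,251),(497,249)])*k,.01,I)[:,:2];b=onplane('',np.array([(318,375),(493,375),(405,292),(404,460)])*k,np.float64(.054),I)[:,:2]
d=a[1]-a[0];print(np.degrees(np.arctan2(d[1],d[0])),np.linalg.norm(d))
u=d/np.linalg.norm(d);v=np.array([-u[1],u[0]])
c=a.mean(0)-.038*v
t=np.array([(b[0]@u+b[1]@u)/2,(b[2]@v+b[3]@v)/2]);t=t[0]*u+t[1]*v
print('recess',c,'timer',t,'size',(b[1]-b[0])@u,(b[2]-b[3])@v,'shift',(c-t))
b2=onplane('',np.array([(405,292)])*k,.054,I)[0,:2]-.031*v;print((c-b2))
E
```

```text
17.347269729482964 0.07701802564645281
recess [0.61463369 0.18460348] timer [0.61466065 0.1834388 ] size 0.06227093004887037 0.06505734527429327 shift [-2.69604066e-05  1.16467754e-03]
[ 0.00030736 -0.00033241]
```

Call:
play_rows:
  increments: "0 0.003 -0.08 0 0 0;0 0.003 -0.15 0 0 0;0 0.003 -0.2 0 0 0;0 0.003 -0.215 0 0 0;0 0.003 -0.215 0 0 0;0 0.003 -0.215 0 0 0"

```text
time: 22.13
position: [0.6144, 0.1849, 0.0103]
tool_rot: [-180.0, 0.0, 106.8]
force: [-0.4, 0.0, -1.5]
opening: 0.658
gripper_force: 29.9
```

Call:
play_rows:
  increments: "0 0 0 0 0 0;0 0 0 0 0 0;0 0 0 0 0 0;0 0 0 0 0 0;0 0 0 0 0 0;0 0 0.2 0 0 0;0 0 0.4 0 0 0;0 0 0.6 0 0 0;0 0 0.8 0 0 0;0 0 0.95 0 0 0;0 0 0.95 0 0 0;0 0 0.95 0 0 0"
  claw: 0.85

```text
time: 23.13
position: [0.6155, 0.1853, 0.1547]
tool_rot: [179.8, -0.0, 106.8]
force: [-0.2, -0.6, -0.3]
opening: 0.85
gripper_force: 0.0
```

Call:
play_rows:
  increments: "-0.25 -0.1 0.1 0 0 0;-0.5 -0.2 0.2 0 0 0;-0.75 -0.35 0.2 0 0 0;-0.9 -0.43 0.2 0 0 0;-0.9 -0.43 0.2 0 0 0;-0.9 -0.43 0.2 0 0 0;-0.9 -0.43 0.2 0 0 0"
  claw: 0.7

```text
time: 23.72
position: [0.4801, 0.1211, 0.1828]
tool_rot: [180.0, -0.0, 106.8]
force: [-0.1, 0.5, -0.5]
opening: 0.698
gripper_force: 0.0
```

```bash
python3 - <<'E'
from h import *
s=bot.observe();print(s['position'],s['tool_rot'],s['opening'])
im,I=snap('wrist','w8');cv2.imwrite('pics/w8b.png',cv2.resize(im[...,::-1],(800,600)))
E
```

```text
[0.4801462  0.12111674 0.18275358] [ 1.79999686e+02 -1.41747169e-03  1.06830109e+02] 0.6978651290343113
```

View pics/w8b.png

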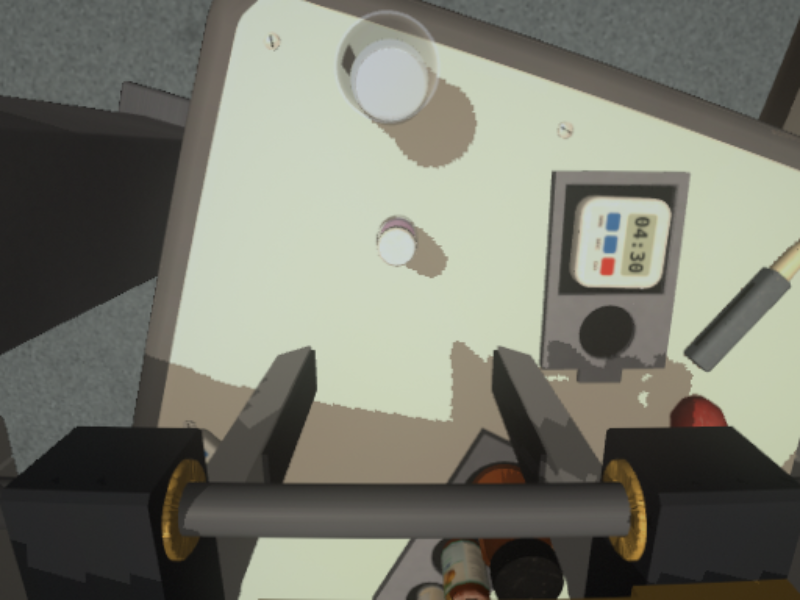

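The timer lies in the square recess. Vial B's cap is at (397,246), the free round recess is centred at (607,332), and the beaker at (388,70) has not been disturbed.

```bash
python3 - <<'E'
from h import *
_,I=load('w8');k=1/1.5625
print(onplane('',np.array([(397,246)])*k,.057,I).round(4),onplane('',np.array([(607,332)])*k,.009,I).round(4))
tc=onplane('',np.array([(621,243)])*k,.022,I);print('timer',tc)
E
```

```text
[[0.4686 0.144  0.057 ]] [[0.6348 0.1201 0.009 ]]
timer [[0.61285739 0.18397193 0.022     ]]
```

Call:
play_rows:
  increments: "-0.073 0.15 0 0 0 0;-0.073 0.15 -0.2 0 0 0;-0.073 0.15 -0.4 0 0 0;-0.073 0.15 -0.5 0 0 0;-0.073 0.15 -0.5 0 0 0"

```text
time: 24.18
position: [0.4673, 0.1432, 0.1049]
tool_rot: [-179.7, 0.0, 106.9]
force: [0.1, -0.2, 0.6]
opening: 0.701
gripper_force: 0.0
```

Call:
play_rows:
  increments: "0 0 -0.2 0 0 0;0 0 -0.4 0 0 0;0 0 -0.55 0 0 0;0 0 -0.633 0 0 0;0 0 -0.633 0 0 0;0 0 -0.633 0 0 0"

```text
time: 24.68
position: [0.4696, 0.1431, 0.0133]
tool_rot: [180.0, 0.0, 106.8]
force: [0.1, -0.0, 0.0]
opening: 0.7
gripper_force: 0.0
```

Call:
play_rows:
  increments: "0 0 0 0 0 0;0 0 0 0 0 0;0 0 0 0 0 0;0 0 0 0 0 0;0 0 0 0 0 0;0 0 0 0 0 0;0 0 0 0 0 0;0 0 0 0 0 0;0 0 0 0 0 0"
  claw: 0

```text
time: 25.43
position: [0.4689, 0.1432, 0.0136]
tool_rot: [180.0, -0.0, 106.8]
force: [-0.0, 0.4, 3.6]
opening: 0.283
gripper_force: 30.0
```

Call:
play_rows:
  increments: "0 0 0.2 0 0 0;0 0 0.35 0 0 0;0.2 -0.03 0.35 0 0 0;0.4 -0.06 0.35 0 0 0;0.6 -0.1 0.35 0 0 0;0.8 -0.151 0.35 0 0 0;0.8 -0.151 0.35 0 0 0"

```text
time: 26.02
position: [0.5954, 0.1176, 0.0663]
tool_rot: [179.6, 0.3, 106.7]
force: [0.8, -0.1, 0.4]
opening: 0.281
gripper_force: 30.0
```

Call:
play_rows:
  increments: "0.2 0 0 0 0 0;0.304 0 0 0 0 0;0.304 0 0 0 0 0;0.304 0 0 0 0 0;0.304 0 0 0 0 0"

```text
time: 26.43
position: [0.6325, 0.1204, 0.0652]
tool_rot: [-179.9, -0.0, 106.8]
force: [0.3, 0.8, -0.7]
opening: 0.282
gripper_force: 30.0
```

```bash
python3 - <<'E'
from h import *
s=bot.observe();print(s['position'],s['tool_rot'],s['opening'])
im,I=snap('wrist','w9');cv2.imwrite('pics/w9b.png',cv2.resize(im[...,::-1],(800,600)))
E
```

```text
[0.63249136 0.12043797 0.06520658] [-1.79857497e+02 -4.28473751e-02  1.06797586e+02] 0.28165819965456
```

View pics/w9b.png

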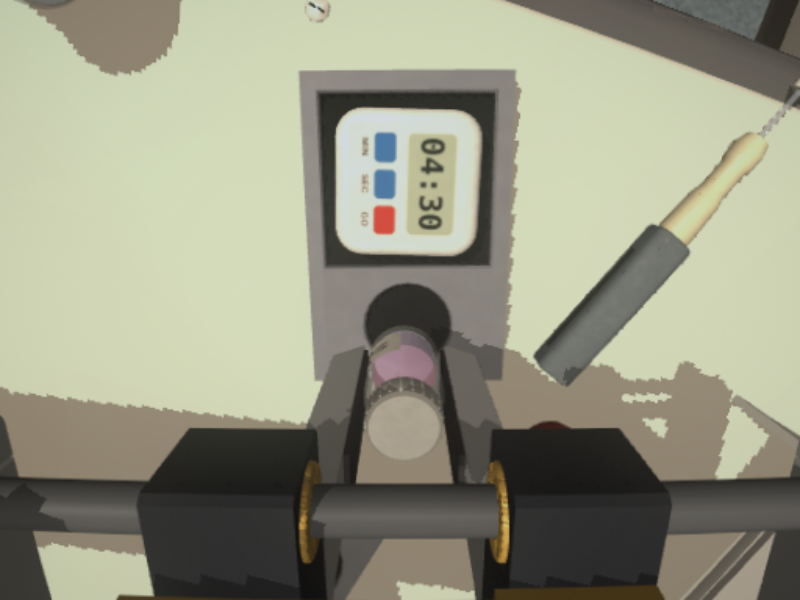

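The timer lies flat and centred in its recess. The round recess has its far edge at (407,283) and sides at 365 and 450, and the vial's foot has its far edge at (404,328).

```bash
python3 - <<'E'
from h import *
_,I=load('w9');k=1/1.5625
a=onplane('',np.array([(407,283),(365,323),(450,323)])*k,.01,I)[:,:2];b=onplane('',np.array([(404,328)])*k,.0652-.0136,I)[0,:2]
v=np.array([-np.sin(np.radians(17)),np.cos(np.radians(17))]);u=np.array([v[1],-v[0]])
c=a[0]-.0205*v;c=c+u*(((a[1]+a[2])/2-c)@u)
f=b-.0135*v;print(c,f,(c-f)/.15)
E
```

```text
[0.63386847 0.12007451] [0.63267333 0.118537  ] [0.00796765 0.01025011]
```

Call:
play_rows:
  increments: "0.008 0.01 0 0 0 0;0.008 0.01 -0.1 0 0 0;0.008 0.01 -0.2 0 0 0;0.008 0.01 -0.28 0 0 0;0.008 0.01 -0.315 0 0 0;0.008 0.01 -0.315 0 0 0;0.008 0.01 -0.315 0 0 0"

```text
time: 27.07
position: [0.6353, 0.1219, 0.0185]
tool_rot: [-180.0, -0.0, 106.8]
force: [-0.0, 0.1, -0.1]
opening: 0.282
gripper_force: 30.0
```

Call:
play_rows:
  increments: "0 0 0 0 0 0;0 0 0 0 0 0;0 0 0 0 0 0;0 0 0 0 0 0;0 0 0.2 0 0 0;0 0 0.4 0 0 0;0 0 0.6 0 0 0;0 0 0.8 0 0 0;-0.1 0 0.95 0 0 0;-0.1 0 0.95 0 0 0;-0.1 0 0.95 0 0 0"
  claw: 0.5

```text
time: 27.98
position: [0.621, 0.1222, 0.1625]
tool_rot: [179.8, -0.0, 106.8]
force: [0.2, -1.1, 0.1]
opening: 0.497
gripper_force: 0.0
```

Call:
play_rows:
  increments: "-0.3 -0.2 0.5 0 0 0;-0.5 -0.4 0.6 0 0 0;-0.5 -0.4 0.6 0 0 0;-0.5 -0.4 0.6 0 0 0;-0.5 -0.4 0.6 0 0 0;-0.5 -0.4 0.6 0 0 0"

```text
time: 28.48
position: [0.5457, 0.0628, 0.2501]
tool_rot: [-180.0, -0.0, 106.8]
force: [-0.3, 0.6, -0.7]
opening: 0.502
gripper_force: 0.0
```

```bash
python3 - <<'E'
from h import *
im,_=snap('wrist','w10');b,_=snap('side','s10')
cv2.imwrite('pics/fin.png',np.hstack([cv2.resize(im[...,::-1],(400,300)),cv2.resize(b[130:310,140:380,::-1],(400,300))]))
E
```

```text
(no output)
```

View pics/fin.png

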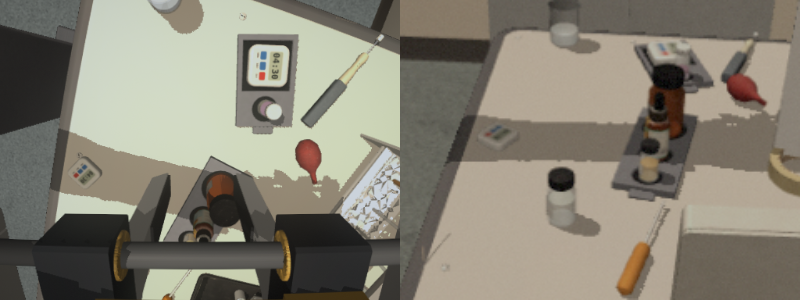

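Both kits are made up and everything stands upright in its recess. The medium vial, the beaker and the small timer are where they started.

```bash
python3 -c "
from station import bot
print(bot.finish_job())"
```

```text
the job is handed in; nothing more can be done
None
```

Both kits are made up and handed in at about 28.5 s of robot time: in the final pictures every item sits upright or flat in its recess, and the medium vial and beaker were not moved.

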